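# Turn the tagged canister to the touch reader and have its tag read

## Robot

A 6-joint arm with a two-finger parallel gripper is mounted at the origin on a cart in front of the work surface, level with it; the furniture and walls round the work are solid. World frame = base frame: x ahead of the robot, y to its left, z up, the work surface at z = 0. Lengths are in m, angles in rad, forces in N, time in s.
With the tool pointing down it reaches from about 0.3 to 0.775 m from the base axis. Payload 14.6 kg.
Tool frame: the origin (TCP) lies at the very end of the fingers, on their centre line; the grasp point (between the pads) lies 19 mm behind it (hold_point_z is the distance from the TCP to the grasp point, in m); z points along the fingers, y is the line along which they close (so a half turn about z gives the same grasp; the last joint's range is limited). The gripper opens to 85 mm and grips with 20 to 120 N. Pads are 22 mm wide; open, the fingers measure 114 mm over their backs; the gripper's body (76 mm by 85 mm) begins 54 mm behind the grasp point. The pads swing forward as they close: fully open they stand 13 mm farther back than shut.
Start: joints at [-1.357, 0.3, 1.521, -0, 1.321, -0.067], TCP at [0.152, -0.528, 0.231] pointing down, gripper open.
Joint ranges: [-3.03, 3.03], [-0.79, 2.21], [0.23, 2.52], [-1.04, 4.18], [0, 3.07], [-2.55, 2.55]. Speed limits (rad/s): [2.22, 2.22, 2.57, 3.14, 3.14, 3.14].

## Interface

Orientations are given as a unit quaternion [w, x, y, z].
In Python, from rig import * gives the robot as it stands.
- The arm moves only by the tool drive_tool, never from a script. Its argument "steps" is one flat list of numbers, 5 for each row, row after row: the shift along the tool's x, y, z each as a share of 200 mm, from -1 to 1, then the turn about the tool's z as a share of 0.5 rad, from -1 to 1, then the closure, from 0 (fully open) to 1 (shut). In form: [dx, dy, dz, spin, hand, dx, dy, dz, spin, hand, ...]. A call has 1 to 12 rows; each row is the pose to reach, as a shift and turn from the pose commanded when the call began, along the tool's axes at that moment; what a row does not reach only later rows make up. A row lasts 1/10 s, in which the tool goes at most 50 mm and 8.59 degrees, less where a joint would pass 70% of its speed; a pose out of reach is approached as far as the arm can. A call with a number of a shift or a turn outside -1 to 1 is refused whole. A call with a gripper value outside its range is refused whole. The fingers move at their own pace and stop on an object; "force" is the grip in N (left out, the last holds). Time passes only in rows, so rows that repeat a pose let the fingers close. It gives the time, the measured TCP pose, the force, the opening and the grip force at its end, in the units of the state.
- get_state(): the state, without advancing time (a new reading comes with each control period).
- read_camera(name): name is "side" or "top"; returns (picture, depth): 384x512x3 uint8, red, green, blue; 384x512 float32, m along the optical axis (not along the pixel's ray), 0 where there is no reading.
- calibration(name): a dict with "mtx" (3x3 intrinsics, pixels), "k1" (the pictures are not rectified: a ray, as slopes to the right and down, at radius r is drawn at 1 + k1 r^2 times it, then the intrinsics apply), "position" and "attitude" of the camera in the world. Camera axes: x right, y up, looking along -z (the intrinsics and any distortion apply to the point x, -y, -z); pixel columns grow to the right and rows downward; lengths in m; the calibration is good to about 2 mm. A picture is of the moment at which its call begins. calibration takes no time and is no camera call.
- finish_job(): hands the job in; it is judged then, once.
The state is a dict: "time": time; "qpos": joint angles; "joint_vel": joint speeds; "joint_torque": joint torques, N m; "tool_pos": TCP position; "ee_rot": TCP orientation; "contact_force": force on the tool from outside, world axes, zero at the start; "ft_torque": the same for the moment, N m; "opening": finger opening in m; "gripper_force": force on a finger pad.
Only numpy, scipy, OpenCV 4.12 (cv2) and the standard library are available. Lean on these libraries where they do the work, as an engineer would, in place of code of your own. Each camera call takes 0.05 s, during which the arm holds its last target. There are 200 camera calls.

## Task

Turn the tagged canister so that its round tag faces the touch reader squarely, and press the tag gently and centrally on the reader's sprung tip, keeping it there for a second so that it is read. Then leave the canister standing upright on the desk in front of the reader, close to the tip, its tag still facing it. Keep the canister upright throughout, never press hard on the reader, and leave the other things on the desk where they are.

Things in the scene. Friction and masses are not known exactly. Their poses are not given: they have to be found in the camera images.
- canister: The tagged canister, loose, about 0.3 to 0.65 kg: aluminium cylinder 64 mm across (65 at two bands), 100 mm high, with a round black collar 48 mm across on top (heights 100 to 142 mm) to hold it by. A round tag sticks out of its side; a 22 mm steel rib on top of the collar, 3 mm proud, points towards the tag. Origin: centre of the underside; z up its axis, +x points at the tag.
- tag (a point): Centre of the flat outer face of the canister's round tag, which is 30 mm across and stands 10 mm out of the side: 42 mm from the canister's axis, 62 mm above its underside. Axes as the canister's. At the start it is turned well away from the reader (1.6 rad or more).
- reader: The touch reader: grey block 90 mm deep (x), 110 wide (y), 100 high, fixed, front (its own -x) roughly to the robot. Origin: centre of the underside. A round steel collar (34 mm across, 5 mm proud) and a steel tube (24 mm across) with a brass tip (16 mm across) stick out of the front, 62 mm above the desk. The tube's length is set anew each run and not reported: feel for the tip.
- reader_axis (a point): Where the tip's axis leaves the reader's front face, 45 mm before its origin, 62 mm up; axes as the reader's, -x out along the tip. The free tip ends 21 to 51 mm out from here. It yields 5 mm on a spring, from 1.5 N up to 6.5 N, then it is rigid and the force rises fast. Pressed with more than 3 N the tag is read; 4 to 6 N is good, over 18 N too hard.
- plain_canister: A canister of the same form and size without tag or rib; a bystander, loose. Origin: centre of the underside.
- ink_bottle: Square blue ink bottle with black cap, 53x52x64 mm; a bystander, loose. Origin: centre of the underside.
- candle_tumbler: Black glass candle tumbler, 66 mm across, 75 mm high; a bystander, loose. Origin: centre of the underside.
- monitor: The computer monitor, fixed, to the right of the work and seen from behind: an upright panel 470 mm wide and 16 mm thick, from 100 to 430 mm above the desk, on a flat foot and stand; keep the arm clear of it. Origin: on the desk under the stand; the panel runs along its own y from -235 to +235 mm, at x = 15 to 40 mm.
- stamp: Wooden rubber stamp, 30x46x78 mm, standing; a bystander, loose. Origin: centre of the underside.
There are look-alikes about, which are no part of the job. What is shaped like the canister but orange or pink is not meant.

How it is judged:
By the outcome, as a careful person would: the job done as asked, in the order asked, and still so for the second after the job is handed in, with the robot touching nothing.
It also fails if it takes over 62 s, if anything falls off the work surface, if the arm or the gripper's body presses on something with over 40 N, if the wrist force passes 120 N, or if a joint passes its speed limit or range.

## Working session

There is one attempt and no reset: what is moved stays moved. The work goes in short steps, Python scripts to look and compute and a tool call to move; the robot and the scene stay as the last step left them, time stands still between calls to the robot, and variables do not carry over. Pictures are saved under pics/ and viewed, at most 10 in all, crops included, and the job is handed in when it is done.

Besides the shell and the picture viewer there is one more tool, called after "Call:" as a command line: name --argument value ..., lists and objects as JSON in quotes. drive_tool: Moves the arm, as the interface text tells. Shift numbers are shares of 200 mm and turn numbers shares of 0.5 rad, none past 1 either way. Its arguments: {"type":"object","properties":{"steps":{"type":"array","items":{"type":"number"}},"force":{"type":"number"}},"required":["steps"]}

```bash
mkdir -p pics
cat > h.py <<'E'
from rig import *
import numpy as np, cv2
from scipy.spatial.transform import Rotation as R
def rot(c):
    a=np.array(c["attitude"],float)
    return a if a.shape==(3,3) else R.from_quat(np.roll(a,-1)).as_matrix()
def ray(name,u,v):
    c=calibration(name);K=np.array(c["mtx"]);
    xd=(u-K[0,2])/K[0,0];yd=(v-K[1,2])/K[1,1];x,y=xd,yd
    for _ in range(20):
        s=1+c["k1"]*(x*x+y*y);x,y=xd/s,yd/s
    return np.array(c["position"]),rot(c)@np.stack([x,-y,-np.ones_like(x)])
def pix(name,u,v,d):
    o,r=ray(name,np.asarray(u,float),np.asarray(v,float)); return (o[:,None]+r*d).T if np.ndim(u) else o+r*d
def onz(name,u,v,z):
    o,r=ray(name,float(u),float(v)); return o+r*(z-o[2])/r[2]
def cross(n1,p1,n2,p2):
    o1,r1=ray(n1,*map(float,p1));o2,r2=ray(n2,*map(float,p2))
    t=np.linalg.lstsq(np.stack([r1,-r2],1),o2-o1,rcond=None)[0]
    a,b=o1+r1*t[0],o2+r2*t[1]; return (a+b)/2,np.linalg.norm(a-b)
E
python3 - <<'E'
from h import *
for n in ("side","top"):
    p,d=read_camera(n); np.savez(f"pics/{n}0.npz",p=p,d=d)
    cv2.imwrite(f"pics/{n}0.png",cv2.resize(p[...,::-1],(768,576),interpolation=cv2.INTER_CUBIC)); print(calibration(n))
print(get_state())
E
```

```text
{'mtx': array([[474.60480686,   0.        , 257.61446577],
       [  0.        , 474.60480686, 188.14212946],
       [  0.        ,   0.        ,   1.        ]]), 'k1': -0.05784464562132398, 'position': array([0.52860462, 1.32026018, 0.69355798]), 'attitude': array([-0.00715235,  0.00492183,  0.50936675,  0.86050574])}
{'mtx': array([[461.57631582,   0.        , 248.71803506],
       [  0.        , 461.57631582, 190.50918585],
       [  0.        ,   0.        ,   1.        ]]), 'k1': -0.18808324890973738, 'position': array([0.30866033, 0.21736257, 1.18414312]), 'attitude': array([ 0.71255542,  0.05813488, -0.07787603, -0.69485282])}
{'time': 0.1, 'qpos': array([-1.35661241e+00,  3.00400868e-01,  1.52153835e+00, -2.75320712e-05,
        1.32072540e+00, -6.65723788e-02]), 'joint_vel': array([ 0.00024759, -0.00172854, -0.00351993,  0.00056121, -0.00037863,
       -0.00017688]), 'joint_torque': array([ 1.63689270e-03, -5.44377744e+01, -3.62369514e+01, -5.32765580e-05,
        3.06641516e-03, -3.61805655e-05]), 'tool_pos': array([ 0.15235316, -0.52824471,  0.23077792]), 'ee_rot': array([-5.33540232e-04,  9.90162537e-01,  1.39920915e-01, -5.28224247e-05]), 'contact_force': array([-0.59395778,  0.18824383,  0.60088797]), 'ft_torque': array([0.00462526, 0.01118926, 0.02805763]), 'gripper_force': 0.0, 'opening': 0.08563719014679057}
```

View pics/side0.png

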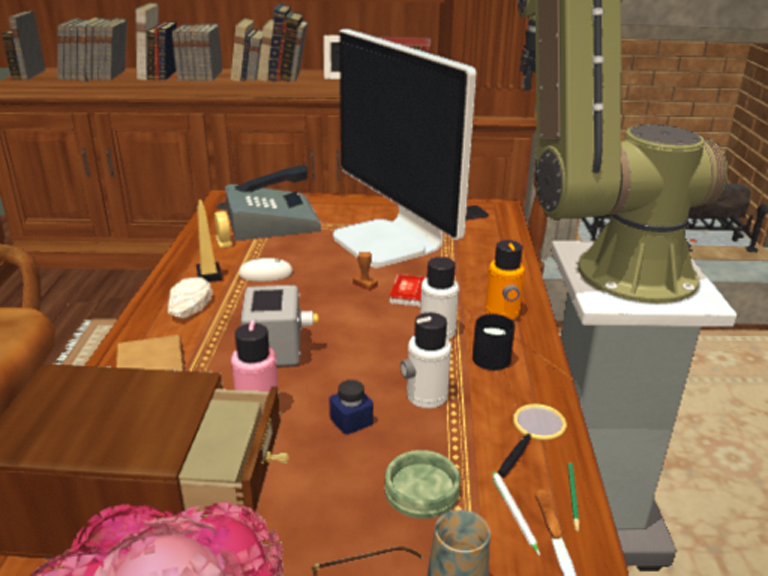

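View pics/top0.png

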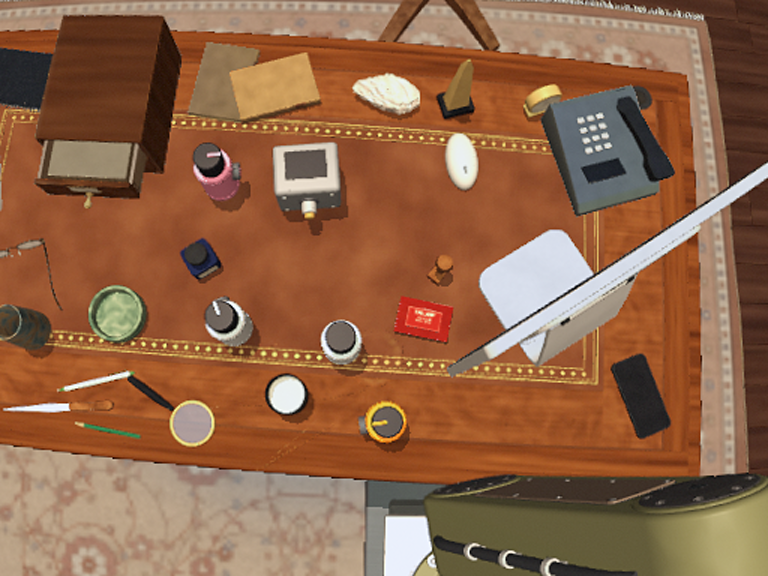

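The pictures show these candidates of canister shape, in the enlarged top and side views:
- White with rib and side disc: top (225,318), side (430,360).
- Plain white: top (342,340), side (440,300).
- Orange: top (385,422).
- Pink: top (212,165).

The first fits, because it is aluminium-white with a rib and a tag. The reader is at top (307,180), with its tip at (309,212). I'll confirm with one crop.

Run:
```python
from h import *
a=np.load("pics/top0.npz")["p"];b=np.load("pics/side0.npz")["p"]
A=cv2.resize(a[185:245,120:180],(400,400),interpolation=cv2.INTER_CUBIC)
B=cv2.resize(b[200:280,250:330],(400,400),interpolation=cv2.INTER_CUBIC)
cv2.imwrite("pics/crop1.png",np.hstack([A,B])[...,::-1])
```

```text
(no output)
```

View pics/crop1.png

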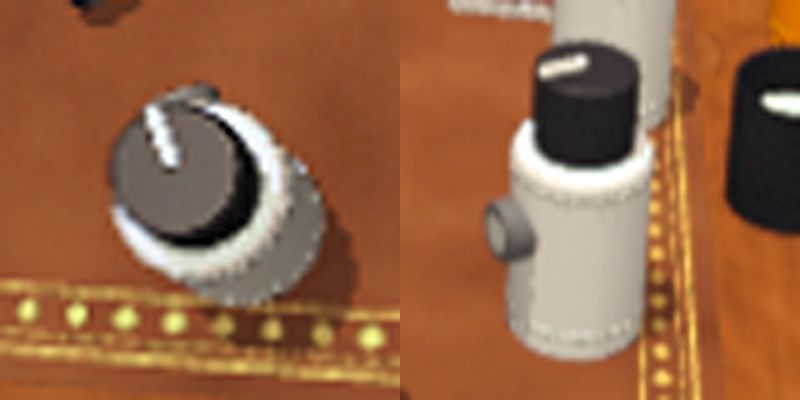

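The crop confirms it: a white body, a grey tag and a steel rib on the collar. The tag now points about +x and a little +y. Next I'll measure the canister and the reader.

```bash
cat > m.py <<'E'
from h import *
def cloud(n,p=None,d=None):
    if p is None: p,d=read_camera(n)
    v,u=np.mgrid[:384,:512]
    P=pix(n,u.ravel(),v.ravel(),d.ravel()).reshape(384,512,3); P[d==0]=np.nan
    return p,P
E
python3 - <<'E'
from m import *
C={}
for n in("top","side"):
    f=np.load(f"pics/{n}0.npz");p,P=cloud(n,f["p"],f["d"]);C[n]=(p,P)
    print(n,"desk z",np.nanmedian(P[200:215,250:300,2]) if n=="top" else np.nanmedian(P[270:290,130:200,2]))
def comp(n,zlo,zhi,box,lo=20):
    p,P=C[n];x0,x1,y0,y1=box
    m=(P[...,2]>zlo)&(P[...,2]<zhi)&(P[...,0]>x0)&(P[...,0]<x1)&(P[...,1]>y0)&(P[...,1]<y1)
    k,l,s,c=cv2.connectedComponentsWithStats(m.astype(np.uint8))
    for i in range(1,k):
        if s[i,4]>=lo:
            q=P[l==i];mn,mx=q.min(0),q.max(0)
            (cx,cy),r=cv2.minEnclosingCircle(q[:,:2].astype(np.float32))
            g=p[l==i]; 
            print(n,"px",c[i].round(),"n",s[i,4],"mid",((mn+mx)/2).round(4),"ext",(mx-mn).round(3),"zmed",np.median(q[:,2]).round(4),"circ",round(cx,4),round(cy,4),round(r,4),"col",g.mean(0).astype(int))
B=(0.2,0.85,-0.35,0.6)
for n in C:
    print("-- >.13");comp(n,.132,.155,B)
    print("-- .05-.11");comp(n,.055,.11,B,60)
p,P=C["top"]
# reader top
m=(P[...,2]>.092)&(P[...,2]<.108)&(P[...,0]>.5)&(P[...,1]<.2)&(P[...,1]>-.05)
k,l,s,c=cv2.connectedComponentsWithStats(m.astype(np.uint8));i=1+s[1:,4].argmax()
q=P[l==i];r=cv2.minAreaRect((q[:,:2]*1000).astype(np.float32));print("reader",r,cv2.boxPoints(r).round(1).tolist(),np.median(q[:,2]))
# rib in both
for n in C:
    p,P=C[n]
    if n=="top": r0,r1,c0,c1=195,225,132,162
    else: r0,r1,c0,c1=206,226,270,302
    hsv=cv2.cvtColor(p,cv2.COLOR_RGB2HSV)
    m=(hsv[...,2]>165)&(hsv[...,1]<60)&(P[...,2]>.135);b=np.zeros_like(m);b[r0:r1,c0:c1]=1;m&=b
    v,u=np.nonzero(m);print(n,"rib px",len(u),u.mean(),v.mean())
    q=np.array([onz(n,a,e,.145)[:2] for a,e in zip(u,v)]);print(" centre",q.mean(0).round(4), "dir",cv2.fitLine((q*1000).astype(np.float32),cv2.DIST_L2,0,.01,.01).ravel()[:2])
# tip
hsv=cv2.cvtColor(C["top"][0],cv2.COLOR_RGB2HSV)
p,P=C["top"];mm=(P[...,2]>.045)&(P[...,2]<.08)&(P[...,0]>.49)&(P[...,0]<.63)&(P[...,1]<.14)&(P[...,1]>.03)
v,u=np.nonzero(mm)
for a,b in sorted(zip(v,u)): 
    if 130<=a: print(a,b,P[a,b].round(4),p[a,b],end=" | ")
E
```

```text
top desk z 0.014900565144888356
side desk z 0.12291862987603919
-- >.13
top px [92. 74.] n 537 mid [0.7943 0.5846 0.1432] ext [0.111 0.031 0.022] zmed 0.1491 circ 0.7947 0.5851 0.0567 col [92 50 26]
top px [138. 104.] n 290 mid [0.719  0.4631 0.1402] ext [0.047 0.045 0.016] zmed 0.1416 circ 0.7185 0.4648 0.0246 col [93 81 78]
top px [ 84. 123.] n 24 mid [0.6681 0.5939 0.138 ] ext [0.012 0.011 0.009] zmed 0.1387 circ 0.6689 0.5951 0.007 col [76 41 22]
top px [393. 210.] n 176 mid [ 0.4768 -0.1454  0.1435] ext [0.094 0.144 0.023] zmed 0.1445 circ 0.4783 -0.1464 0.0842 col [161 148 132]
top px [146. 211.] n 341 mid [0.4598 0.4239 0.1409] ext [0.048 0.045 0.018] zmed 0.1416 circ 0.46 0.4251 0.0245 col [106  97  92]
top px [226. 224.] n 346 mid [0.4339 0.2402 0.1404] ext [0.046 0.046 0.016] zmed 0.1418 circ 0.4338 0.2396 0.0241 col [104  95  90]
top px [258. 281.] n 355 mid [0.3071 0.1659 0.1421] ext [0.045 0.047 0.012] zmed 0.1424 circ 0.308 0.1659 0.024 col [110  97  78]
-- .05-.11
top px [100.  96.] n 430 mid [0.7552 0.5841 0.0825] ext [0.188 0.031 0.055] zmed 0.0889 circ 0.7552 0.5807
[... 8764 characters left out ...]
077  0.0724] [116  65  34] | 179 295 [0.5583 0.0745 0.0723] [168  99  48] | 179 296 [0.5585 0.0719 0.0717] [174 103  51] | 179 297 [0.5582 0.0696 0.0733] [172 101  50] | 179 298 [0.5585 0.067  0.0724] [145  82  40] | 179 299 [0.5589 0.0643 0.071 ] [84 45 23] | 179 300 [0.561  0.0605 0.062 ] [77 41 25] | 180 293 [0.5582 0.078  0.0606] [69 39 19] | 180 294 [0.5574 0.076  0.0647] [74 42 22] | 180 295 [0.5572 0.0736 0.0656] [83 47 25] | 180 296 [0.5563 0.0717 0.0699] [81 43 22] | 180 297 [0.5569 0.0689 0.0677] [77 44 25] | 180 298 [0.5574 0.0661 0.0661] [70 38 21] | 180 299 [0.5587 0.0628 0.0602] [78 43 25] | 181 295 [0.5553 0.0732 0.0628] [58 32 17] | 181 296 [0.5553 0.0707 0.063 ] [96 54 27] |
```

```bash
cat >> m.py <<'E'
def meas(n,P,axis):
    """tag direction from points outside the body at tag height"""
    q=P.reshape(-1,3);d=q[:,:2]-axis;r=np.hypot(*d.T)
    k=(r>.0345)&(r<.05)&(q[:,2]>.044)&(q[:,2]<.08)
    return q[k],d[k]
E
python3 - <<'E'
from m import *
ax={"top":(.460,.4251),"side":(.461,.4276)}
for n in("top","side"):
    f=np.load(f"pics/{n}0.npz");p,P=cloud(n,f["p"],f["d"])
    q,d=meas(n,P,np.array(ax[n]));print(n,len(q),"mean",q.mean(0).round(4),"yaw",np.arctan2(d[:,1],d[:,0]).mean().round(3),"rmax",np.hypot(*d.T).max().round(4),"zrange",q[:,2].min().round(3),q[:,2].max().round(3))
    m=(P[...,2]>.094)&(P[...,2]<.106)&(P[...,0]>.62)&(P[...,0]<.8)&(P[...,1]<.39)&(P[...,1]>.22)
    q=P[m];r=cv2.minAreaRect((q[:,:2]*1000).astype(np.float32));print("reader",r)
    # reader front face edge per y bin at top, tip profile
    t=P[(P[...,2]>.03)&(P[...,2]<.09)&(P[...,0]>.58)&(P[...,0]<.70)&(P[...,1]<.36)&(P[...,1]>.25)]
    for x in np.arange(.61,.68,.004):
        b=t[(t[:,0]>=x)&(t[:,0]<x+.004)]
        if len(b)>1: print(round(x,3),len(b),"y",b[:,1].min().round(4),b[:,1].max().round(4),"z",b[:,2].min().round(3),b[:,2].max().round(3))
a=np.load("pics/top0.npz")["p"];b=np.load("pics/side0.npz")["p"]
A=cv2.resize(a[90:155,175:240],(400,400),interpolation=cv2.INTER_CUBIC)
B=cv2.resize(b[185:250,155:220],(400,400),interpolation=cv2.INTER_CUBIC)
cv2.imwrite("pics/crop2.png",np.hstack([A,B])[...,::-1])
E
```

```text
top 20 mean [0.4972 0.437  0.0733] yaw 0.307 rmax 0.0424 zrange 0.064 0.079
reader ((717.5283203125, 306.21966552734375), (88.48191833496094, 108.2269287109375), 5.248351573944092)
0.638 2 y 0.2983 0.3014 z 0.064 0.073
0.642 15 y 0.2934 0.3066 z 0.057 0.071
0.646 10 y 0.2939 0.3094 z 0.062 0.072
0.65 20 y 0.2891 0.312 z 0.054 0.075
0.654 15 y 0.2891 0.3119 z 0.064 0.074
0.658 15 y 0.2895 0.3122 z 0.063 0.075
0.662 12 y 0.2922 0.3122 z 0.065 0.075
0.666 27 y 0.2922 0.3503 z 0.045 0.087
0.67 123 y 0.2874 0.354 z 0.031 0.09
0.674 87 y 0.2572 0.3564 z 0.03 0.089
0.678 46 y 0.2517 0.2793 z 0.03 0.087
side 89 mean [0.4957 0.4468 0.0649] yaw 0.511 rmax 0.0445 zrange 0.047 0.078
reader ((719.7830200195312, 308.0108337402344), (88.22911071777344, 112.43264770507812), 5.216670989990234)
0.642 11 y 0.3026 0.3094 z 0.056 0.071
0.646 7 y 0.2983 0.3091 z 0.057 0.071
0.65 15 y 0.3001 0.3148 z 0.057 0.075
0.654 18 y 0.2963 0.314 z 0.05 0.074
0.658 13 y 0.2963 0.3161 z 0.049 0.073
0.662 18 y 0.2983 0.3162 z 0.054 0.073
0.666 20 y 0.297 0.3532 z 0.055 0.075
0.67 68 y 0.2939 0.3587 z 0.033 0.089
0.674 43 y 0.2905 0.3597 z 0.03 0.089
0.678 33 y 0.3535 0.36 z 0.03 0.09
```

View pics/crop2.png

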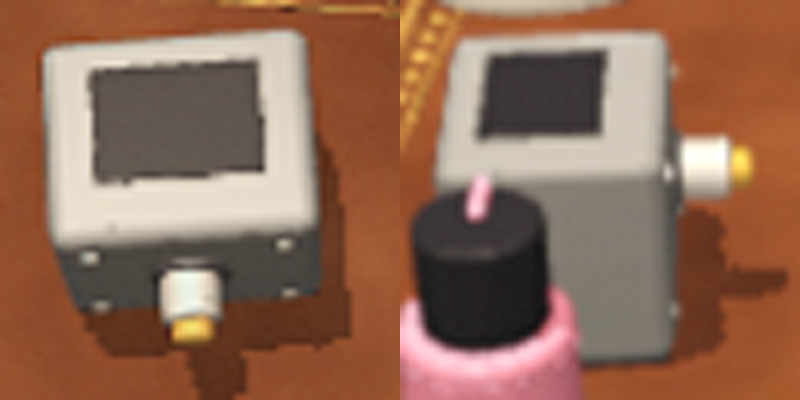

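The crop shows the reader's brass tip straight out of the front, at crop (190,328) in the top half and (742,165) in the side half. Reader yaw is about 0.091 rad, and the free tip ends near x=0.640. Next I'll refine the tag yaw from the rib and check how close the monitor comes to my path.

Run:
```python
from m import *
for n,a,b in(("top",(142.5,201.2),(145.8,209.8)),("side",(277.6,214.4),(287.6,212.0))):
    A,B=onz(n,*a,.145),onz(n,*b,.145)
    if n=="side":A,B=A,B
    d=A-B;print(n,A.round(4),B.round(4),np.linalg.norm(d).round(4),"yaw",np.arctan2(d[1],d[0]).round(3))
print(cross("top",(142.5,201.2),"side",(277.6,214.4)),cross("top",(145.8,209.8),"side",(287.6,212)))
f=np.load("pics/top0.npz");p,P=cloud("top",f["p"],f["d"])
f2=np.load("pics/side0.npz");_,S=cloud("side",f2["p"],f2["d"])
for nm,Q in(("top",P),("side",S)):
    q=Q.reshape(-1,3);r=np.hypot(q[:,0],q[:,1])
    k=(q[:,2]>.15)&(q[:,2]<.45)&(q[:,0]>.25)&(q[:,1]<.2)&(q[:,1]>-.42)&(q[:,0]<.8)
    q=q[k];i=np.argsort(np.hypot(q[:,0],q[:,1]))[:400:60];print(nm,k.sum(),q[i].round(3).tolist(),"zmax",q[:,2].max())
    i=np.argsort(-q[:,1])[:200:40];print(q[i].round(3).tolist())
```

```text
top [0.48   0.4334 0.145 ] [0.4603 0.4245 0.145 ] 0.0216 yaw 0.425
side [0.4827 0.4382 0.145 ] [0.4603 0.4275 0.145 ] 0.0248 yaw 0.447
(array([0.48147424, 0.43386423, 0.14205336]), np.float64(0.002018660191137711)) (array([0.46032595, 0.42481173, 0.14337427]), np.float64(0.00044370954519865497))
top 3619 [[0.25, -0.084, 0.442], [0.38, 0.069, 0.241], [0.383, 0.07, 0.374], [0.386, 0.072, 0.364], [0.39, 0.062, 0.431], [0.39, 0.074, 0.223], [0.393, 0.071, 0.411]] zmax 0.4417642275242756
[[0.389, 0.075, 0.279], [0.39, 0.073, 0.421], [0.394, 0.072, 0.275], [0.385, 0.071, 0.391], [0.382, 0.07, 0.275]]
side 8246 [[0.25, -0.07, 0.432], [0.381, 0.068, 0.264], [0.383, 0.069, 0.206], [0.384, 0.074, 0.295], [0.386, 0.073, 0.289], [0.387, 0.076, 0.345], [0.389, 0.078, 0.2]] zmax 0.44995188938296654
[[0.392, 0.081, 0.156], [0.388, 0.077, 0.318], [0.386, 0.076, 0.163], [0.395, 0.075, 0.421], [0.396, 0.074, 0.228]]
```

Both views agree on the rib: tag yaw about 0.43, with the axis at (0.460, 0.426). That doesn't fit the text's "1.6 rad or more", but the tag and rib are both plainly visible, so I'll go by the measurement. Next I'll swing in close to the base, inside the monitor corner at r=0.388.

Call:
drive_tool --steps '[0.07,-0.19,0,0,0,0.14,-0.37,0,0,0,0.22,-0.56,0,0,0,0.29,-0.74,0,0,0,0.36,-0.93,0,0,0,0.36,-0.93,0,0,0]'

```text
time: 0.7
tool_pos: [0.1702, -0.3267, 0.2313]
ee_rot: [-0.0, 0.99, 0.141, 0.0]
contact_force: [0.8, -1.0, -0.1]
opening: 0.0853
gripper_force: 0.0
```

Call:
drive_tool --steps '[0.15,-0.15,0,0,0,0.29,-0.29,0,0,0,0.44,-0.44,0,0,0,0.58,-0.58,0,0,0,0.73,-0.73,0,0,0,0.73,-0.73,0,0,0]'

```text
time: 1.3
tool_pos: [0.2715, -0.1459, 0.2314]
ee_rot: [-0.0, 0.99, 0.143, 0.0]
contact_force: [0.4, -0.7, 0.6]
opening: 0.0853
gripper_force: 0.0
```

Call:
drive_tool --steps '[0.09,-0.15,0,0,0,0.19,-0.29,0,0,0,0.28,-0.44,0,0,0,0.33,-0.6,0,0,0,0.37,-0.76,0,0,0,0.42,-0.92,0,0,0,0.42,-0.92,0,0,0,0.42,-0.92,0,0,0]'

```text
time: 2.1
tool_pos: [0.2998, 0.0509, 0.2312]
ee_rot: [0.0, 0.99, 0.141, -0.0]
contact_force: [0.8, 0.1, 0.1]
opening: 0.0853
gripper_force: 0.0
```

Call:
drive_tool --steps '[-0.01,-0.21,0,0,0,-0.02,-0.42,0,0,0,-0.03,-0.63,0,0,0,0.04,-0.87,0,0,0,0.28,-0.96,0,0,0,0.28,-0.96,0,0,0]'

```text
time: 2.7
tool_pos: [0.303, 0.2526, 0.2293]
ee_rot: [0.001, 0.99, 0.14, -0.002]
contact_force: [-0.5, 0.1, -0.4]
opening: 0.0854
gripper_force: 0.0
```

Call:
drive_tool --steps '[0.21,-0.11,0,-0.07,0,0.42,-0.22,0,-0.15,0,0.64,-0.33,0,-0.22,0,0.85,-0.43,0,-0.29,0,0.85,-0.43,0,-0.29,0,0.85,-0.43,0,-0.29,0]'

```text
time: 3.3
tool_pos: [0.441, 0.379, 0.2301]
ee_rot: [0.001, 0.978, 0.21, -0.001]
contact_force: [-0.4, -0.4, 0.7]
opening: 0.0855
gripper_force: 0.0
```

Call:
drive_tool --steps '[0.09,-0.09,0,0,0,0.186,-0.175,0,0,0,0.186,-0.175,0.15,0,0,0.186,-0.175,0.3,0,0,0.186,-0.175,0.45,0,0,0.186,-0.175,0.55,0,0,0.186,-0.175,0.61,0,0,0.186,-0.175,0.61,0,0]'

```text
time: 4.1
tool_pos: [0.459, 0.4267, 0.1088]
ee_rot: [0.0, 0.978, 0.211, -0.001]
contact_force: [0.9, 0.6, 0.4]
opening: 0.0857
gripper_force: 0.0
```

Call:
drive_tool --steps '[0,0,0,0,0.25,0,0,0,0,0.35,0,0,0,0,0.45,0,0,0,0,0.6,0,0,0,0,0.8,0,0,0,0,0.8,0,0,0,0,0.8,0,0,0,0,0.8]' --force 40

```text
time: 4.9
tool_pos: [0.4598, 0.4282, 0.1109]
ee_rot: [-0.0, 0.977, 0.211, 0.001]
contact_force: [0.4, -2.1, 7.0]
opening: 0.0473
gripper_force: 40.5
```

Call:
drive_tool --steps '[0,0,-0.01,0,0.8,0,0,-0.03,0,0.8,0,0,-0.06,0,0.8,0,0,-0.06,0,0.8]' --force 60

```text
time: 5.3
tool_pos: [0.4593, 0.4283, 0.1222]
ee_rot: [-0.0, 0.977, 0.211, 0.0]
contact_force: [1.2, -0.4, -4.5]
opening: 0.0462
gripper_force: 62.1
```

Run:
```python
from m import *
s=get_state();print(s["contact_force"].round(2),s["ft_torque"].round(3),s["tool_pos"].round(4))
for n in("side","top"):
    p,P=cloud(n);cv2.imwrite(f"pics/{n}1.png",cv2.resize(p[170:300,200:400] if n=="side" else p[130:260,60:260],(800,520),interpolation=cv2.INTER_CUBIC)[...,::-1])
    q,d=meas(n,P-np.array([0,0,.01]),s["tool_pos"][:2]);print(n,len(q),q.mean(0),np.arctan2(d[:,1],d[:,0]).mean())
```

```text
[ 1.16 -0.42 -4.52] [0.003 0.03  0.089] [0.4593 0.4283 0.1222]
side 94 [0.49449712 0.44800209 0.06674547] 0.5170123435417125
top 0 [nan nan nan] nan<stdin>:5: RuntimeWarning: Mean of empty slice.
  ret = um.true_divide(
  ret = ret.dtype.type(ret / rcount)
```

View pics/side1.png

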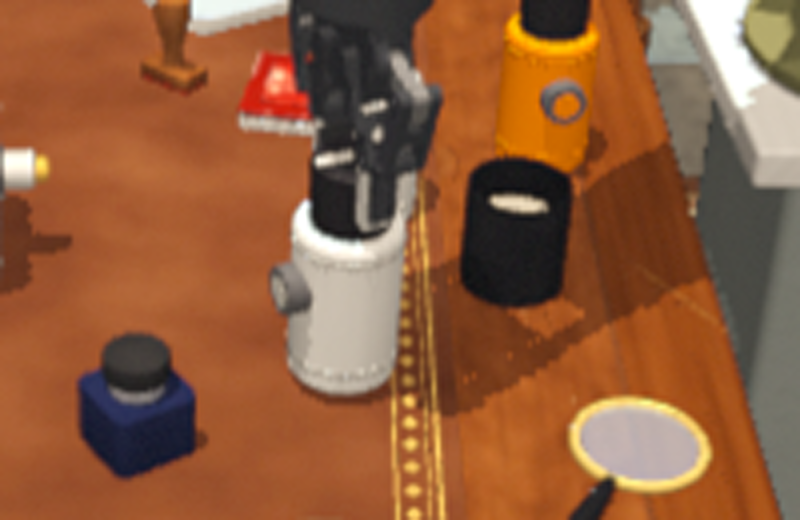

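The canister is lifted and still upright, with the tag at crop (288,288) and the yaw unchanged. Next I'll carry it to a stand-off on the reader axis and turn it there.

Call:
drive_tool --steps '[0.03,0.1,0,0.08,0.8,0.06,0.22,0,0.18,0.8,0.1,0.35,0,0.28,0.8,0.14,0.48,0,0.39,0.8,0.18,0.61,0,0.49,0.8,0.21,0.72,0,0.58,0.8,0.235,0.8,0,0.64,0.8,0.245,0.837,0,0.677,0.8,0.245,0.837,0,0.677,0.8,0.245,0.837,0,0.677,0.8]'

```text
time: 6.4
tool_pos: [0.5724, 0.2965, 0.1212]
ee_rot: [-0.0, 0.999, 0.044, -0.0]
contact_force: [-0.4, -0.7, -4.0]
opening: 0.0463
gripper_force: 62.4
```

Run:
```python
from m import *
s=get_state();print(s["contact_force"].round(2),s["ft_torque"].round(3),s["tool_pos"].round(4),s["ee_rot"].round(4))
for n in("side","top"):
    p,P=cloud(n);np.savez(f"pics/{n}2.npz",p=p,P=P)
    c=p[150:280,120:320] if n=="side" else p[80:210,120:320]
    cv2.imwrite(f"pics/{n}2.png",cv2.resize(c,(800,520),interpolation=cv2.INTER_CUBIC)[...,::-1])
    q=P.reshape(-1,3);k=(q[:,2]>.02)&(q[:,2]<.095)&(abs(q[:,0]-.575)<.055)&(abs(q[:,1]-.294)<.05);q=q[k]
    for z in np.arange(.02,.095,.01):
        b=q[(q[:,2]>=z)&(q[:,2]<z+.01)]
        if len(b): print(n,round(z,3),len(b),"x",b[:,0].min().round(4),b[:,0].max().round(4),"y",b[:,1].min().round(4),b[:,1].max().round(4))
```

```text
[-0.38 -0.66 -4.01] [ 0.028  0.06  -0.01 ] [0.5724 0.2965 0.1212] [-1.00e-04  9.99e-01  4.42e-02 -2.00e-04]
side 0.02 79 x 0.5424 0.604 y 0.3003 0.3292
side 0.03 76 x 0.5424 0.6038 y 0.3013 0.329
side 0.04 86 x 0.5426 0.6035 y 0.3016 0.3283
side 0.05 77 x 0.5426 0.6032 y 0.303 0.3297
side 0.06 94 x 0.5427 0.613 y 0.3029 0.3306
side 0.07 97 x 0.5428 0.6127 y 0.3034 0.3305
side 0.08 112 x 0.5429 0.6136 y 0.2921 0.3276
side 0.09 43 x 0.543 0.6024 y 0.3035 0.3313
```

View pics/side2.png

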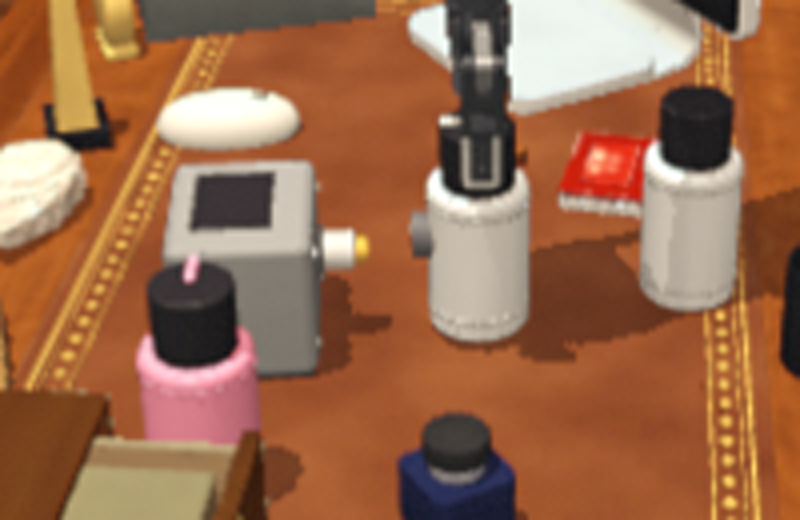

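View pics/top2.png

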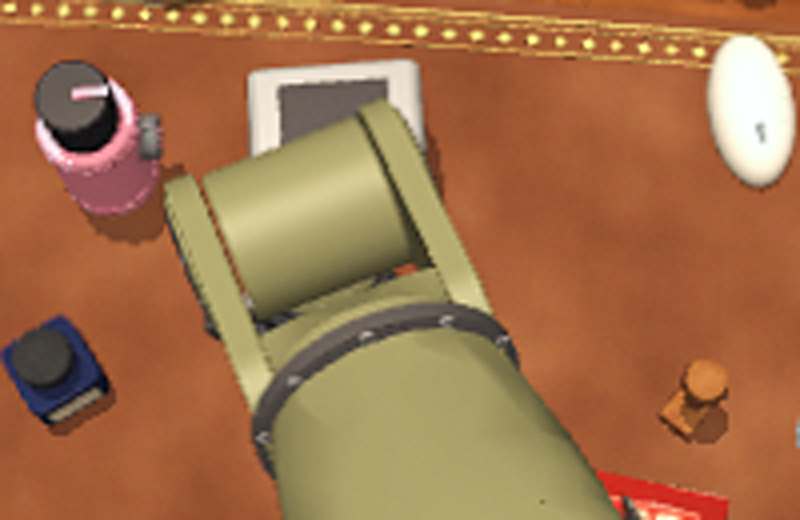

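The side view shows the tag at crop (421,235) facing the tip at (362,247), with the canister about 1 cm up. The arm hides the work from the top view. I'll fit the lateral offset from the side cloud.

```bash
cat > fit.py <<'E'
from m import *
from scipy.optimize import least_squares
def canfit(P,x,y,lo=.015,hi=.045):
    q=P.reshape(-1,3);k=(q[:,2]>lo)&(q[:,2]<hi)&(np.hypot(q[:,0]-x,q[:,1]-y)<.045);q=q[k]
    r=least_squares(lambda c:np.hypot(q[:,0]-c[0],q[:,1]-c[1])-.032,[x,y],loss="soft_l1",f_scale=.001);return r.x,np.std(r.fun),len(q)
E
python3 - <<'E'
from fit import *
P=np.load("pics/side2.npz")["P"];print(canfit(P,.574,.297,.02,.05))
f=np.load("pics/side0.npz");_,S=cloud("side",f["p"],f["d"]);f=np.load("pics/top0.npz");_,T=cloud("top",f["p"],f["d"])
print("start",canfit(S,.461,.427),canfit(T,.46,.425), "plain",canfit(S,.4348,.242),canfit(T,.4338,.2396))
# tip & tube axis by cylinder fit, side and top
for n,Q in(("side",S),("top",T)):
    q=Q.reshape(-1,3);u=np.array([np.cos(.0915),np.sin(.0915)]);w=np.array([-u[1],u[0]])
    o=np.array([.675,.3039]) if n=="side" else np.array([.6727,.3021])
    s=-(q[:,:2]-o)@u;l=(q[:,:2]-o)@w
    k=(s>9)&0 if 0 else (s>.008)&(s<.020)&(abs(l)<.02)&(q[:,2]>.045)&(q[:,2]<.08)
    a=q[k];r=least_squares(lambda c:np.hypot(l[k]-c[0],a[:,2]-c[1])-.012,[0,.062],loss="soft_l1",f_scale=.001);print(n,"tube lateral,z",r.x.round(4),k.sum())
    k=(s>.02)&(abs(l)<.012)&(q[:,2]>.048)&(q[:,2]<.078)&(s<.06);print("s max",np.sort(s[k])[-8:].round(4))
E
```

```text
(array([0.57324447, 0.29392843]), np.float64(0.001426406951107839), 241)
start (array([0.46135254, 0.42534491]), np.float64(0.0013940113145208069), 290) (array([0.45978813, 0.42490181]), np.float64(0.00045692007935079236), 63) plain (array([0.43526719, 0.23922235]), np.float64(0.001052500115375687), 59) (array([0.43381604, 0.23955307]), np.float64(0.00033816555519735854), 26)
side tube lateral,z [-0.0018  0.0611] 49
s max [0.029  0.029  0.0312 0.0313 0.0313 0.0315 0.0315 0.0316]
top tube lateral,z [0.0005 0.0617] 44
s max [0.0299 0.0302 0.0302 0.0304 0.0305 0.031  0.0312 0.0315]
```

Call:
drive_tool --steps '[0.02,0.005,0.01,0,0.8,0.05,0.005,0.025,0,0.8,0.08,0.005,0.04,0,0.8,0.1,0.005,0.046,0,0.8,0.11,0.005,0.048,0,0.8,0.11,0.005,0.048,0,0.8,0.11,0.005,0.048,0,0.8]'

```text
time: 7.2
tool_pos: [0.5949, 0.2967, 0.1117]
ee_rot: [-0.0, 0.999, 0.044, 0.0]
contact_force: [0.9, -0.3, -3.8]
opening: 0.0463
gripper_force: 62.5
```

Run:
```python
from fit import *
s=get_state();print(s["contact_force"].round(2),s["ft_torque"].round(3),s["tool_pos"].round(4))
p,P=cloud("side");np.savez("pics/side3.npz",p=p,P=P)
c,sd,k=canfit(P,.595,.296,.012,.045);print(c,sd,k)
u=np.array([np.cos(.0915),np.sin(.0915)]);w=np.array([-u[1],u[0]]);d=c-np.array([.675,.3021]);print("s",-(d@u),"lat",d@w)
```

```text
[ 0.89 -0.32 -3.84] [0.017 0.038 0.008] [0.5949 0.2967 0.1117]
[0.59562212 0.2943723 ] 0.0015666872753766021 272
s 0.07975192811868771 lat -0.00044242598332145885
```

Call:
drive_tool --steps '[0.01,0,0,0,0.8,0.02,0,0,0,0.8,0.025,0,0,0,0.8,0.025,0,0,0,0.8]'

```text
time: 7.65
tool_pos: [0.6, 0.2971, 0.1117]
ee_rot: [-0.0, 0.999, 0.044, -0.0]
contact_force: [0.8, -0.1, -4.2]
opening: 0.0462
gripper_force: 62.5
```

Call:
drive_tool --steps '[0.005,0,0,0,0.8,0.005,0,0,0,0.8,0.005,0,0,0,0.8]'

```text
time: 7.95
tool_pos: [0.6007, 0.2972, 0.1116]
ee_rot: [0.0, 0.999, 0.044, -0.0]
contact_force: [-2.0, -0.0, -2.8]
opening: 0.0461
gripper_force: 62.5
```

Call:
drive_tool --steps '[0.005,0,0,0,0.8,0.005,0,0,0,0.8,0.005,0,0,0,0.8]'

```text
time: 8.25
tool_pos: [0.6018, 0.2974, 0.1117]
ee_rot: [-0.0, 0.999, 0.044, -0.0]
contact_force: [-3.0, 0.6, -2.5]
opening: 0.0467
gripper_force: 62.6
```

Call:
drive_tool --steps '[0.005,0,0,0,0.8,0.005,0,0,0,0.8,0.005,0,0,0,0.8]'

```text
time: 8.55
tool_pos: [0.6028, 0.2974, 0.1117]
ee_rot: [-0.0, 0.999, 0.044, -0.0]
contact_force: [-4.1, -1.2, -2.4]
opening: 0.0463
gripper_force: 62.7
```

Call:
drive_tool --steps '[0.005,0,0,0,0.8,0.005,0,0,0,0.8,0.005,0,0,0,0.8]'

```text
time: 8.85
tool_pos: [0.6038, 0.2975, 0.1117]
ee_rot: [-0.0, 0.999, 0.044, -0.0]
contact_force: [-4.3, -0.2, -1.9]
opening: 0.0464
gripper_force: 62.7
```

The force is about 5 N. I'll hold it for 1.2 s, then check for tilt.

Call:
drive_tool --steps '[0,0,0,0,0.8,0,0,0,0,0.8,0,0,0,0,0.8,0,0,0,0,0.8,0,0,0,0,0.8,0,0,0,0,0.8,0,0,0,0,0.8,0,0,0,0,0.8,0,0,0,0,0.8,0,0,0,0,0.8,0,0,0,0,0.8,0,0,0,0,0.8]'

```text
time: 10.05
tool_pos: [0.6038, 0.2975, 0.1117]
ee_rot: [-0.0, 0.999, 0.044, 0.0]
contact_force: [-4.8, -0.1, -1.9]
opening: 0.0463
gripper_force: 62.7
```

Run:
```python
from fit import *
F=[]
for i in range(4):
    p,P=cloud("side");s=get_state();F.append(s["contact_force"])
print(np.mean(F,0).round(2),s["tool_pos"].round(4))
np.savez("pics/side4.npz",p=p,P=P)
u=np.array([np.cos(.0915),np.sin(.0915)]);w=np.array([-u[1],u[0]])
for lo,hi in((.012,.04),(.04,.08),(.07,.095)):
    c,sd,k=canfit(P,.603,.296,lo,hi);d=c-np.array([.675,.3021]);print(lo,c.round(4),sd,k,"s",-(d@u),"lat",d@w)
c=p[185:265,170:290];cv2.imwrite("pics/side4.png",cv2.resize(c,(780,520),interpolation=cv2.INTER_CUBIC)[...,::-1])
```

```text
[-4.6  -0.02 -1.53] [0.6038 0.2975 0.1117]
0.012 [0.6039 0.295 ] 0.001716819430064634 227 s 0.07149559615348182 lat -0.0005872898571065636
0.04 [0.605  0.2956] 0.002729132174968656 383 s 0.07029290123475064 lat -4.022715145239351e-05
0.07 [0.6049 0.2965] 0.0024551874285602226 245 s 0.07029489887874765 lat 0.0008345401415853072
```

View pics/side4.png

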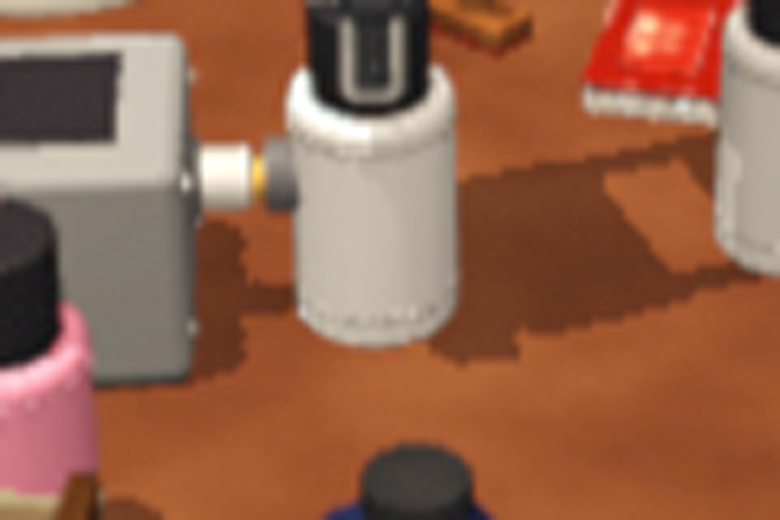

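The tag at crop (281,175) is pressed flat and centrally on the brass tip at (258,175), and the canister is upright. Next I'll back off 6 mm, set it down and release.

Call:
drive_tool --steps '[-0.01,0,0,0,0.8,-0.02,0,0,0,0.8,-0.03,0,0,0,0.8,-0.03,0,0.003,0,0.8,-0.03,0,0.005,0,0.8,-0.03,0,0.005,0,0.8]'

```text
time: 10.85
tool_pos: [0.5982, 0.2969, 0.1111]
ee_rot: [-0.0, 0.999, 0.044, 0.0]
contact_force: [-0.6, -0.5, -0.0]
opening: 0.0462
gripper_force: 62.9
```

Call:
drive_tool --steps '[0,0,0,0,0.4,0,0,0,0,0.35,0,0,0,0,0.25,0,0,0,0,0.1,0,0,0,0,0,0,0,0,0,0,0,0,0,0,0,0,0,0,0,0]' --force 20

```text
time: 11.65
tool_pos: [0.5979, 0.297, 0.1107]
ee_rot: [0.0, 0.999, 0.044, -0.0]
contact_force: [0.3, -0.2, -0.2]
opening: 0.0856
gripper_force: 0.0
```

Call:
drive_tool --steps '[0,0,-0.05,0,0,0,0,-0.15,0,0,0,0,-0.3,0,0,0,0,-0.5,0,0,-0.2,0,-0.6,0,0,-0.4,0,-0.6,0,0,-0.6,0,-0.6,0,0,-0.8,0,-0.6,0,0,-0.95,0,-0.6,0,0,-0.95,0,-0.6,0,0]'

```text
time: 12.65
tool_pos: [0.4062, 0.2804, 0.2321]
ee_rot: [-0.0, 0.999, 0.044, 0.001]
contact_force: [0.3, 0.3, 0.4]
opening: 0.0854
gripper_force: 0.0
```

Run:
```python
from fit import *
print(get_state()["tool_pos"])
u=np.array([np.cos(.0915),np.sin(.0915)]);w=np.array([-u[1],u[0]])
im=[]
for n,o in(("side",[.675,.3021]),("top",[.6727,.3026])):
    p,P=cloud(n);c,sd,k=canfit(P,.5985,.2955,.012,.095);d=c-np.array(o);print(n,c.round(4),sd,k,"s",-(d@u),"lat",d@w)
    q,e=meas(n,P,c);print(len(q),q.mean(0) if len(q) else"")
    c=p[175:265,165:285] if n=="side" else p[90:180,150:270]
    im.append(cv2.resize(c,(400,300),interpolation=cv2.INTER_CUBIC))
    hsv=cv2.cvtColor(p,cv2.COLOR_RGB2HSV);m=(hsv[...,2]>165)&(hsv[...,1]<60)&(P[...,2]>.135)&(np.hypot(P[...,0]-.599,P[...,1]-.296)<.025)
    v,uu=np.nonzero(m)
    if len(v)>5:
        g=np.array([onz(n,a,b,.145)[:2] for a,b in zip(uu,v)]);print("rib",len(v),g.mean(0),cv2.fitLine((g*1000).astype(np.float32),cv2.DIST_L2,0,.01,.01).ravel()[:2])
cv2.imwrite("pics/end.png",np.hstack(im)[...,::-1])
```

```text
[0.40619925 0.28044617 0.23209392]
side [0.5997 0.2938] 0.0022835757763926177 760 s 0.07575122892928919 lat -0.0013911895685516432
73 [0.6286932  0.3107458  0.06535553]
rib 15 [0.61047856 0.29493422] [0.9950396  0.09947979]
top [0.5984 0.2943] 0.0014060164875158221 186 s 0.07473269753593469 lat -0.0015070888877051604
12 [0.64430069 0.29695903 0.06886533]
rib 27 [0.60844884 0.29693622] [ 0.8486085 -0.5290214]
```

View pics/end.png

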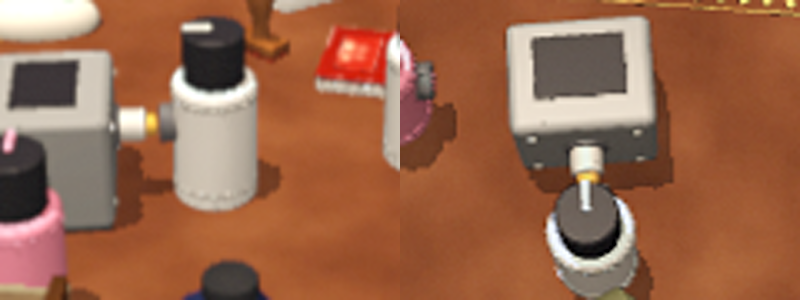

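The final view shows the canister standing upright, with the tag at (166,122) facing the tip at (152,122). In the top half the rib lines up with the tip, and the other things are undisturbed. I'll hand it in.

```bash
python3 -c "
from rig import *
print(finish_job())"
```

```text
the job is handed in; nothing more can be done
None
```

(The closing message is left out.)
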